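# Load the indexing drill jig and hold its index plunger out

### The arm

A 6-joint arm with a two-finger parallel gripper is mounted at the origin on the work surface. World frame = base frame: x ahead of the robot, y to its left, z up, the work surface at z = 0. Lengths are in m, angles in degrees, forces in N, time in s.
With the tool pointing down it reaches from about 0.3 to 0.75 m from the base axis. Payload 8.5 kg.
Tool frame: the origin (TCP) lies at the very end of the fingers, on their centre line; the grasp point (between the pads) lies 19 mm behind it; z points along the fingers, y is the line along which they close (so a half turn about z gives the same grasp; the last joint's range is limited). The gripper opens to 88 mm and grips with 3 to 60 N. Pads are 18 mm wide; open, the fingers measure 123 mm over their backs; the gripper's body (75 mm by 187 mm) begins 45 mm behind the grasp point.
Start: joints at [-82.924, 21.807, 74.336, -0, 83.858, -12.336], TCP at [0.183, -0.519, 0.239] pointing down, gripper open.
Joint ranges: [-178.18, 178.18], [-50.72, 133.34], [12.68, 142.11], [-81.47, 261.47], [9.98, 163.14], [-165.26, 165.26]. Speed limits (degrees/s): [136.94, 136.94, 180, 180, 180, 180].

### API

Orientations are given as [roll, pitch, yaw] about the fixed x, y, z axes, in that order (R = Rz(yaw) Ry(pitch) Rx(roll)).
In Python, from bench import observe, optics, r gives the robot as it stands. The module is installed in compiled form; this text tells all that it offers.
- The arm moves only by the tool carry_out, never from a script. Its argument "series" is a list of rows, each a list of 3 entries, a list of its own where there are three numbers: the shift along the tool's x, y, z in units of 40 mm (1.0 is 40 mm), then the turn, a rotation vector about the tool's x, y, z in units of 6 degrees (1.0 is 6 degrees), then the finger opening in mm, from 0 to 88.1. In form: [[[x, y, z], [rx, ry, rz], fingers], ...]. A call has 1 to 10 rows; each row is the pose to reach, as a shift and turn from the pose commanded when the call began, along the tool's axes at that moment; what a row does not reach only later rows make up. A row lasts 1/12 s, in which the tool goes at most 41.7 mm and 7.16 degrees, less where a joint would pass 70% of its speed; a pose out of reach is approached as far as the arm can. A call with a gripper value outside its range is refused whole. The fingers move at their own pace and stop on an object; the grip force is fixed at half the most. Time passes only in rows, so rows that repeat a pose let the fingers close. It gives the time, the measured TCP pose, the force, the opening and the grip force at its end, in the units of the state.
- observe(): the state, without advancing time (a new reading comes with each control period).
- optics.grab_frame(name): name is "scene" or "side" or "wrist"; returns a dict with "frame" (384x512x3 uint8, red, green, blue), "fx", "fy", "cx", "cy" (pixels), "position" and "orientation" of the camera in the world. Camera axes: x right, y down, z forward; pixel columns grow to the right and rows downward; lengths in m; the calibration is good to about 2 mm. A picture is of the moment at which its call begins. There is no depth.
- r.sign_off(): hands the job in; it is judged then, once.
The state is a dict: "clock": time; "joint_pos": joint angles; "qd": joint speeds; "joint_efforts": joint torques, N m; "tcp_pos": TCP position; "ee_rot": TCP orientation; "force": force on the tool from outside, world axes, zero at the start; "moment": the same for the moment, N m; "finger_gap": finger opening in m; "finger_force": force on a finger pad.
Only numpy, scipy, OpenCV 4.12 (cv2) and the standard library are available. Lean on these libraries where they do the work, as an engineer would, in place of code of your own. Each camera call takes 0.05 s, during which the arm holds its last target. There are 200 camera calls.

### The job

Load the blue indexing drill jig: slide the plain aluminium spacer down its post onto the round plate, then the brass hub on top of it, flange down, each lowered (not dropped) fully home and let go. Then pull the jig's spring-loaded index plunger up by its red knob as far as it goes and finish while still holding it there, pin clear of its hole, so that I can turn the plate. Leave everything else on the bench where it lies.

Things in the scene. Friction and masses are not known exactly. Their poses are not given: they have to be found in the camera images.
- jig: blue iron drill jig bolted to the bench, 235 mm over its lugs (along x), 200 mm along y. Origin on the bench under the post's axis, z up. The 170 mm round steel plate's top face is 42 mm above the bench; the post stands in its middle. On the -y side a 36 mm wide bracket (top 60 mm above the bench) carries the upright plunger 75 mm from the post's axis.
- post_foot (a point): point on the post's axis level with the plate's top face (42 mm above the bench). The steel post is 24 mm across and 58 mm tall above this point, its top 12 mm tapering to 10 mm across; it is upright.
- seat_hole (a point): mouth of the plate's hole in which the plunger's pin now sits, on the plunger's axis, level with the plate's top face. The bracket's arm above it reaches in over the plate to 58 mm from the post's axis. The seated pin locks the plate.
- spacer: plain aluminium ring: outside 56 mm, bore 26.5 mm, 22 mm high, about 0.1 kg, lying flat. Origin at the middle of its underside, z up. It goes on first, down to the plate.
- hub: brass flanged hub with six centre-punch marks: flange 64 mm across and 8 mm thick at the bottom, boss 42 mm across above it, 26 mm high overall, bore 26.5 mm right through, about 0.3 kg, lying flange down. Origin at the middle of its underside, z up (flange at the bottom, boss up). It goes on top of the spacer, so its underside ends 22 mm above the plate.
- plunger (a joint): how far the index plunger is pulled up, in m: 0 seated (its 10 mm pin 8 mm deep in the plate's hole), 0.014 against its upper stop, where the pin is fully back in its bracket. A spring pulls it down: 6 N at 0, rising to 13 N at the stop; it snaps back when let go.
- pull_knob (a point): red round knob on the plunger, 24 mm high, 25 mm across near the bottom widening to 29 mm near the top. This point: the middle of its underside, 74 mm above the bench when seated (top at 98 mm), rising with the plunger. Below it a 17 mm sleeve and a 28 mm hexagon nut (top 67 mm above the bench) stand on the arm. Nothing stands within 25 mm of its sides.
- big_washer: dark steel washer, outside 60 mm, bore 36 mm, 8 mm high; lies near the rings and is not wanted. Origin at the middle of its underside.
- cordless_drill: dark teal and black cordless drill lying on its side, about 230 by 230 mm, 76 mm high, 1.6 kg; origin on the bench under its motor, chuck towards its +x, battery towards its -y. Leave it.
- coffee_cup: black paper cup, 82 mm across the rim, 95 mm high; origin under its middle. Leave it.
- carton: open cardboard carton, 85 mm square, 110 mm high with flaps standing to about 155 mm; origin under its middle. Leave it.
- spanner: steel spanner, 170 mm long along its x, lying flat; origin under its middle. Leave it.
- channel_offcut: aluminium U-channel offcut, 160 mm along its x, 50 mm wide, 33 mm high; origin under its middle. Leave it.
- screwdriver: orange-handled screwdriver, 190 mm long along its x; origin under its middle. Leave it.
- bolt_box: white box of bolts, 100 by 60 by 35 mm; origin under its middle. Leave it.
Things that resemble listed ones, but are neither listed nor needed, are in the scene too. Of the things that look like the jig, take the one that is farthest from the robot's base at the start. Leave any pink look-alike of the spacer alone.

How it is judged:
By the outcome, as a careful person would: the job done as asked, in the order asked, and still so for the second after the job is handed in, while the arm keeps its last pose, push and grip.
It also fails if it takes over 58 s, if anything falls off the work surface, if the arm or the gripper's body presses on something with over 40 N, if the wrist force passes 120 N, or if a joint passes its speed limit or range.

## Working session

There is one attempt and no reset: what is moved stays moved. The work goes in short steps, Python scripts to look and compute and a tool call to move; the robot and the scene stay as the last step left them, time stands still between calls to the robot, and variables do not carry over. Pictures are saved under pics/ and viewed, at most 12 in all, crops included, and the job is handed in when it is done.

Besides the shell and the picture viewer there is one more tool, called after "Call:" as name(argument=value, ...) on one line, values as JSON. carry_out: Moves the arm, as the interface text tells. Its arguments: {"type":"object","properties":{"series":{"type":"array"}},"required":["series"]}

```bash
mkdir -p pics
cat > h.py <<'E'
import numpy as np, cv2
from bench import observe, optics, r
from scipy.spatial.transform import Rotation as R
def grab(n, save=None):
    d=optics.grab_frame(n)
    if save: cv2.imwrite('pics/'+save, cv2.cvtColor(d['frame'],cv2.COLOR_RGB2BGR))
    return d
E
python3 - <<'E'
from h import *
import pickle
D={n:grab(n) for n in('scene','side','wrist')}
pickle.dump(D,open('d0.pkl','wb'))
for n,d in D.items():
    print(n,d['fx'],d['fy'],d['cx'],d['cy'],d['position'],d['orientation'])
ims=[cv2.cvtColor(D[n]['frame'],cv2.COLOR_RGB2BGR) for n in('scene','side','wrist')]
cv2.imwrite('pics/a.png',cv2.resize(ims[0],(800,600),interpolation=cv2.INTER_CUBIC))
cv2.imwrite('pics/b.png',cv2.resize(ims[1],(800,600),interpolation=cv2.INTER_CUBIC))
cv2.imwrite('pics/c.png',ims[2])
print(observe())
E
```

```text
scene 465.3598305977252 465.3598305977252 259.28772565071614 182.61022181382097 [1.20884465 0.19241397 1.19567137] [-147.50491313    0.31729114  102.19395861]
side 414.8515452733314 414.8515452733314 253.4852568547852 194.75381652112745 [ 0.31839082 -1.12047077  0.83820998] [-123.43968581   -0.2942766    -8.80335824]
wrist 277.7994713588122 277.7994713588122 255.8578643755753 193.17423817681686 [ 0.25577631 -0.49263826  0.38514584] [ 1.62732560e+02  6.34991234e-02 -7.05498859e+01]
{'clock': 0.15, 'joint_pos': array([-8.29249632e+01,  2.18316128e+01,  7.43709188e+01, -1.02354356e-03,
        8.38573276e+01, -1.23357350e+01]), 'qd': array([-0.02296371,  0.03889787, -0.18465711,  0.03499598, -0.00661293,
        0.14551195]), 'joint_efforts': array([ 4.18971913e-04, -4.38086236e+01, -2.24609900e+01,  7.12843495e-02,
        3.43502825e-02, -9.14367138e-05]), 'tcp_pos': array([ 0.18275425, -0.51853213,  0.2383071 ]), 'ee_rot': array([-1.79941305e+02, -1.17942438e-02,  1.94108758e+01]), 'force': array([-0.26385722, -0.0767563 ,  0.6991654 ]), 'moment': array([ 0.00339453,  0.0332192 , -0.03359634]), 'finger_force': 0.0, 'finger_gap': 0.08819182700323885}
```

View pics/a.png

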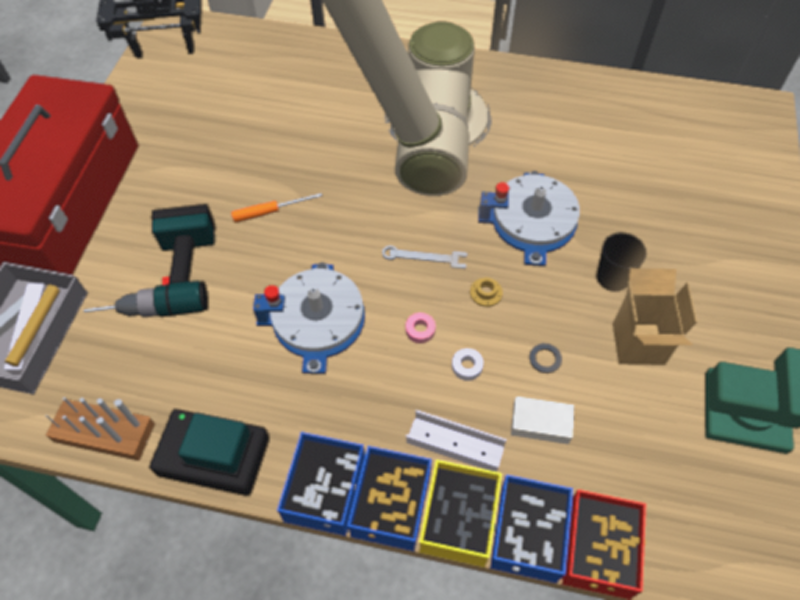

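View pics/b.png

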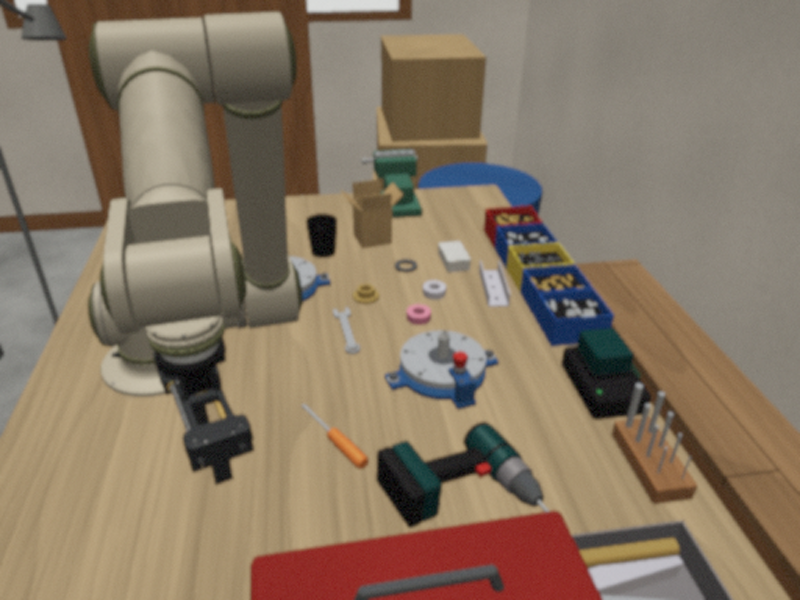

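Scene view (800×600 pixels): the jig candidates are at (318,310) and (537,210). The ring candidates are plain grey/white at (468,363), pink at (420,327), dark washer at (545,357) and brass hub at (487,291). The red knobs are at (271,293) and (501,189). In the side view the left jig's knob is at (460,358), the grey ring at (433,289) and the hub at (366,293).

```bash
cat >> h.py <<'E'
def rot(d): return R.from_euler('xyz',d['orientation'],degrees=True)
def ray(d,uv):
    v=np.array([(uv[0]-d['cx'])/d['fx'],(uv[1]-d['cy'])/d['fy'],1.])
    v=rot(d).apply(v); return np.array(d['position']),v/np.linalg.norm(v)
def onz(d,uv,z):
    p,v=ray(d,uv); return p+v*(z-p[2])/v[2]
def proj(d,P):
    q=rot(d).inv().apply(np.array(P)-d['position']); return np.array([d['fx']*q[0]/q[2]+d['cx'],d['fy']*q[1]/q[2]+d['cy']])
def tri(obs):
    A=np.zeros((3,3));b=np.zeros(3)
    for d,uv in obs:
        p,v=ray(d,uv);M=np.eye(3)-np.outer(v,v);A+=M;b+=M@p
    X=np.linalg.solve(A,b)
    return X,[np.round(proj(d,X)-uv,1) for d,uv in obs]
def blobs(m,amin=30):
    n,l,s,c=cv2.connectedComponentsWithStats(m.astype(np.uint8))
    return [(s[i],c[i],l==i) for i in range(1,n) if s[i][4]>=amin]
def hsv(d): return cv2.cvtColor(d['frame'],cv2.COLOR_RGB2HSV)
E
python3 - <<'E'
from h import *
import pickle
D=pickle.load(open('d0.pkl','rb'))
s=512/800
S,T=D['scene'],D['side']
for n,u,z in [('jigL',(316,308),.042),('jigR',(537,210),.042),('spacer',(468,362),.015),('pink',(420,327),.015),('washer',(545,357),.004),('hub',(487,289),.015),('knobL',(271,293),.09),('cup',(620,270),.05),('carton',(650,330),.05),('base',(440,130),0)]:
    X=onz(S,np.array(u)*s,z); print(n,X.round(3),np.linalg.norm(X[:2]).round(3))
for n,a,b in [('knobL',(271,293),(460,358)),('spacer',(468,362),(434,288)),('hub',(487,289),(367,292))]:
    print(n,tri([(S,np.array(a)*s),(T,np.array(b)*s)]))
im=cv2.cvtColor(S['frame'],cv2.COLOR_RGB2BGR)
a=im[130:260,150:250]; b=im[165:255,250:370]
cv2.imwrite('pics/d.png',np.hstack([cv2.resize(a,(400,520)),cv2.resize(b,(400,300)).copy() if 0 else cv2.copyMakeBorder(cv2.resize(b,(400,300)),0,220,0,0,cv2.BORDER_CONSTANT)]))
E
```

```text
jigL [ 0.575 -0.12   0.042] 0.587
jigR [0.261 0.252 0.042] 0.363
spacer [0.612 0.173 0.015] 0.636
pink [0.559 0.074 0.015] 0.564
washer [0.567 0.308 0.004] 0.645
hub [0.451 0.182 0.015] 0.486
knobL [ 0.588 -0.194  0.09 ] 0.619
cup [0.379 0.422 0.05 ] 0.567
carton [0.499 0.482 0.05 ] 0.693
base [0.043 0.014 0.   ] 0.046
knobL (array([ 0.58642192, -0.1950245 ,  0.08760212]), [array([-0.,  0.]), array([-0., -0.])])
spacer (array([0.613256  , 0.17176231, 0.01377803]), [array([-0.4,  0.6]), array([-0.5, -0.3])])
hub (array([0.45178352, 0.18136462, 0.01188185]), [array([-0.5,  0.8]), array([-0.6, -0.4])])
```

View pics/d.png

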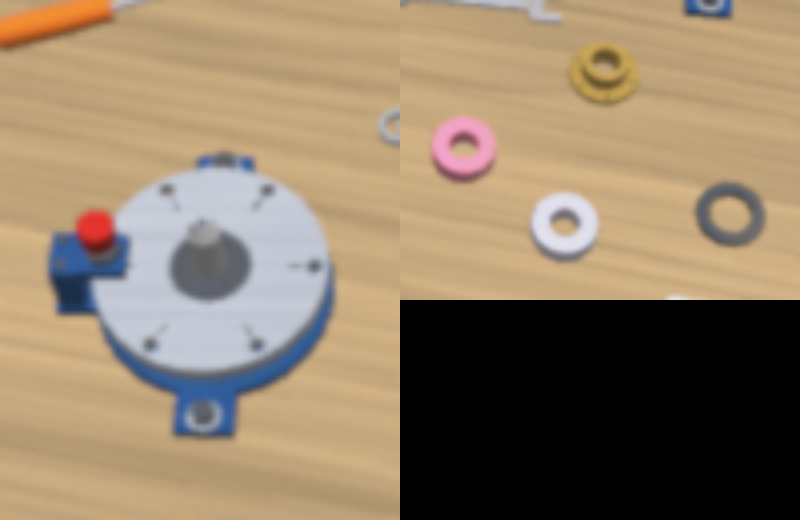

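The crop shows the left jig (farthest, 0.59 m against 0.36 m) with its red knob on the −y side, and the plain grey-white ring beside the pink one, the brass hub and the dark washer. I choose the left jig, the white ring and the brass hub.

Call:
carry_out(series=[[[15.9,-12.7,0],[0,0,-13.2],88],[[15.9,-12.7,0],[0,0,-13.2],88],[[15.9,-12.7,0],[0,0,-13.2],88],[[15.9,-12.7,0],[0,0,-13.2],88],[[15.9,-12.7,0],[0,0,-13.2],88],[[15.9,-12.7,0],[0,0,-13.2],88],[[15.9,-12.7,0],[0,0,-13.2],88],[[15.9,-12.7,0],[0,0,-13.2],88],[[15.9,-12.7,0],[0,0,-13.2],88],[[15.9,-12.7,0],[0,0,-13.2],88]])

```text
clock: 0.98
tcp_pos: [0.404, -0.1633, 0.2388]
ee_rot: [180.0, 0.0, 91.4]
force: [0.9, -0.9, -0.2]
finger_gap: 0.0879
finger_force: 0.0
```

Call:
carry_out(series=[[[8.25,5.4,2.0],[0,0,-1.15],88],[[8.25,5.4,2.0],[0,0,-1.15],88],[[8.25,5.4,2.0],[0,0,-1.15],88],[[8.25,5.4,2.0],[0,0,-1.15],88],[[8.25,5.4,2.0],[0,0,-1.15],88],[[8.25,5.4,2.0],[0,0,-1.15],88],[[8.25,5.4,2.0],[0,0,-1.15],88],[[8.25,5.4,2.0],[0,0,-1.15],88],[[8.25,5.4,2.0],[0,0,-1.15],88],[[8.25,5.4,2.0],[0,0,-1.15],88]])

```text
clock: 1.82
tcp_pos: [0.6142, 0.1718, 0.1573]
ee_rot: [-179.9, -0.0, 98.0]
force: [-0.4, -1.2, -0.7]
finger_gap: 0.088
finger_force: 0.0
```

Run:
```python
from h import *
import pickle
d=grab('wrist','e.png'); pickle.dump((d,observe()),open('d1.pkl','wb'))
o=observe();print(o['tcp_pos'],o['ee_rot'],d['position'],d['orientation'])
S=grab('scene');pickle.dump(S,open('s1.pkl','wb'))
```

```text
[0.61502095 0.17432039 0.15601501] [-1.79908462e+02 -9.51247281e-02  9.81423824e+01] [0.60381638 0.24852537 0.30421666] [1.62705726e+02 2.16579642e-02 8.07190711e+00]
```

View pics/e.png

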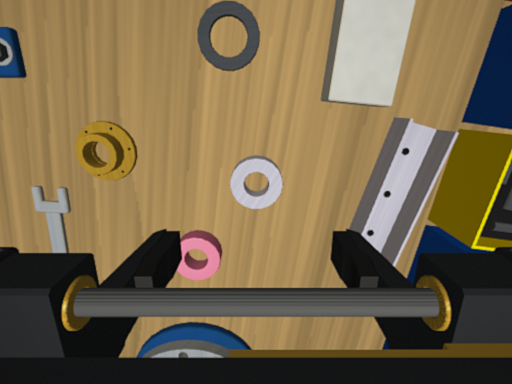

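The wrist view shows the plain spacer at (256,182), the pink ring at (199,255), the hub at (104,150), the washer at (229,36), and the fingertips around (170,240) and (345,240).

```bash
cat >> h.py <<'E'
def circ(P):
    A=np.c_[2*P[:,:2],np.ones(len(P))];b=(P[:,:2]**2).sum(1)
    for _ in range(3):
        s=np.linalg.lstsq(A,b,rcond=None)[0];rr=np.sqrt(s[2]+s[:2]@s[:2])
        e=abs(np.hypot(*(P[:,:2]-s[:2]).T)-rr);k=e<=max(.0006,np.percentile(e,90));P,A,b=P[k],A[k],b[k]
    return s[:2],rr,len(P)
def edge(d,mask,z,side,c0):
    """fit circle to outer contour: side=+1 far half (top edge at z), -1 near half, 0 all"""
    c=max(cv2.findContours(mask.astype(np.uint8),cv2.RETR_EXTERNAL,cv2.CHAIN_APPROX_NONE)[0],key=cv2.contourArea)[:,0,:]
    P=np.array([onz(d,u,z) for u in c]); n=np.array(d['position'])[:2]; a=(c0-n)/np.linalg.norm(c0-n)
    t=(P[:,:2]-P[:,:2].mean(0))@a
    return circ(P if side==0 else P[side*t>0.0])
E
python3 - <<'E'
from h import *
import pickle
d,o=pickle.load(open('d1.pkl','rb'));S=pickle.load(open('s1.pkl','rb'));h=hsv(d)
def pick(h,m,uv):
    return min(blobs(m),key=lambda b:np.hypot(*(b[1]-uv)))
gr=lambda h:(h[...,1]<55)&(h[...,2]>110)
for n,m in (('wrist',gr(h)),):
    s,c,mk=pick(h,m,(256,182)); print(s,c)
    for z,sd in((.022,1),(0,-1),(.022,0)): print(z,sd,edge(d,mk,z,sd,np.array([.613,.172])))
sp=(s[0]+s[2]/2,s[1]+s[3]/2)
yl=lambda h:(h[...,0]>15)&(h[...,0]<32)&(h[...,1]>150)
m=yl(h); 
s,c,mk=pick(h,m,(104,150)); print('hub',s,c)
for z,sd in((.008,1),(0,-1),(.008,0)): print(z,sd,edge(d,mk,z,sd,np.array([.45,.18])))
hS=hsv(S)
a=pick(hS,gr(hS),(299,232));print('scene sp',a[:2]); b=pick(hS,yl(hS),(311,186));print('scene hub',b[:2])
T=pickle.load(open('d0.pkl','rb'))
print(tri([(S,a[1]),(d,sp)]))
E
```

```text
[ 230  156   53   53 1735] [255.82420749 182.62536023]
0.022 1 (array([0.61470925, 0.17161639]), np.float64(0.02719271122721834), 69)
0 -1 (array([0.61514589, 0.16686891]), np.float64(0.029178908650517598), 55)
0.022 0 (array([0.61459871, 0.1719995 ]), np.float64(0.027449120621448032), 117)
hub [  75  121   62   60 2658] [105.66629044 150.20165538]
0.008 1 (array([0.44992527, 0.1804993 ]), np.float64(0.030718915577952546), 68)
0 -1 (array([0.44850624, 0.17983879]), np.float64(0.03171908953851856), 79)
0.008 0 (array([0.45148347, 0.18105411]), np.float64(0.03170151828337156), 122)
scene sp (array([289, 225,  21,  19, 272], dtype=int32), array([298.5625    , 233.79044118]))
scene hub (array([269, 295,  52,  68, 720], dtype=int32), array([293.06388889, 333.66944444]))
(array([0.61580999, 0.17048968, 0.00950418]), [array([-0.2, -0.1]), array([ 0.3, -0.5])])
```

Call:
carry_out(series=[[[-0.05,0,1.0],[0,0,0],88],[[-0.05,0,1.9],[0,0,0],88],[[-0.05,0,1.9],[0,0,0],88],[[-0.05,0,1.9],[0,0,0],88]])

```text
clock: 2.25
tcp_pos: [0.613, 0.1659, 0.0822]
ee_rot: [-179.8, -0.0, 97.9]
force: [0.3, -0.1, 0.9]
finger_gap: 0.088
finger_force: 0.0
```

Run:
```python
from h import *
import pickle
d1,_=pickle.load(open('d1.pkl','rb'))
d=grab('wrist','f.png');o=observe();pickle.dump((d,o),open('d2.pkl','wb'))
print(o['tcp_pos'],o['ee_rot'])
h=hsv(d)
bs=[b for b in blobs((h[...,1]<55)&(h[...,2]>110),800)]
for s,c,mk in bs: print(s,c)
s,c,mk=min(bs,key=lambda b:np.hypot(*(b[1]-proj(d,[.6146,.172,.022]))))
print(edge(d,mk,.022,1,np.array([.613,.172])),edge(d,mk,.022,0,np.array([.613,.172])))
def el(mk):
    cs,_=cv2.findContours(mk.astype(np.uint8),cv2.RETR_EXTERNAL,cv2.CHAIN_APPROX_NONE)
    return cv2.fitEllipse(max(cs,key=cv2.contourArea))
h1=hsv(d1);m1=min(blobs((h1[...,1]<55)&(h1[...,2]>110)),key=lambda b:np.hypot(*(b[1]-np.array([256,182]))))[2]
e1,e2=el(m1),el(mk);print(e1,e2,tri([(d1,e1[0]),(d,e2[0])]))
```

```text
[0.61417412 0.16613158 0.08423414] [1.79944888e+02 5.39693324e-03 9.78997106e+01]
[ 360    0  116   97 8911] [415.43979351  45.33980474]
[ 398  113  102  172 4561] [449.71694804 193.29774172]
[ 224  164   70   71 3041] [258.41532391 200.20585334]
(array([0.61466023, 0.17146288]), np.float64(0.027213543066305197), 98) (array([0.61453362, 0.17185157]), np.float64(0.027445581855445045), 164)
((255.78475952148438, 182.58897399902344), (51.03594970703125, 52.09476852416992), 127.90065002441406) ((258.3236083984375, 200.0869903564453), (67.62198638916016, 69.23835754394531), 120.41972351074219) (array([0.61450598, 0.17176079, 0.01721523]), [array([-0.,  0.]), array([ 0., -0.])])
```

Call:
carry_out(series=[[[0.14,0.03,0.8],[0,0,0],88],[[0.14,0.03,1.5],[0,0,0],88],[[0.14,0.03,1.95],[0,0,0],88],[[0.14,0.03,1.95],[0,0,0],88],[[0.14,0.03,1.95],[0,0,0],45],[[0.14,0.03,1.95],[0,0,0],45],[[0.14,0.03,1.95],[0,0,0],45],[[0.14,0.03,1.95],[0,0,0],45],[[0.14,0.03,1.95],[0,0,0],45],[[0.14,0.03,1.95],[0,0,0],45]])

```text
clock: 3.13
tcp_pos: [0.6145, 0.1723, 0.0058]
ee_rot: [179.9, 0.0, 97.9]
force: [-1.5, -0.6, 6.3]
finger_gap: 0.0547
finger_force: 30.0
```

Call:
carry_out(series=[[[0,0,-0.5],[0,0,0],45],[[0,0,-1.5],[0,0,0],45],[[0,0,-2.5],[0,0,0],45],[[-8.1,-2.0,-5.4],[0,0,0],45],[[-8.1,-2.0,-5.4],[0,0,0],45],[[-8.1,-2.0,-5.4],[0,0,0],45],[[-8.1,-2.0,-5.4],[0,0,0],45],[[-8.1,-2.0,-5.4],[0,0,0],45],[[-8.1,-2.0,-5.4],[0,0,0],45],[[-8.1,-2.0,-5.4],[0,0,0],45]])

```text
clock: 3.97
tcp_pos: [0.5849, -0.1035, 0.2012]
ee_rot: [-180.0, -0.0, 97.9]
force: [1.3, -0.4, -1.2]
finger_gap: 0.0548
finger_force: 30.0
```

Call:
carry_out(series=[[[-1.76,-0.43,-0.6],[0,0,0],45],[[-1.76,-0.43,-0.6],[0,0,0],45],[[-1.76,-0.43,-0.6],[0,0,0],45],[[-1.76,-0.43,-0.6],[0,0,0],45]])

```text
clock: 4.3
tcp_pos: [0.578, -0.1753, 0.2247]
ee_rot: [180.0, 0.0, 97.8]
force: [-0.1, 0.8, -1.8]
finger_gap: 0.0544
finger_force: 30.0
```

Run:
```python
from h import *
import pickle
d=grab('wrist','g.png');o=observe();pickle.dump((d,o),open('d3.pkl','wb'))
T=grab('side');S=grab('scene');pickle.dump((S,T),open('s3.pkl','wb'))
print(o['tcp_pos'],o['ee_rot'],o['finger_gap'],o['clock'],d['position'])
```

```text
[ 0.57802615 -0.17380745  0.22417665] [-1.79972882e+02 -4.51317238e-02  9.78736640e+01] 0.054695774650826284 4.35 [ 0.56775904 -0.09844714  0.37155576]
```

View pics/g.png

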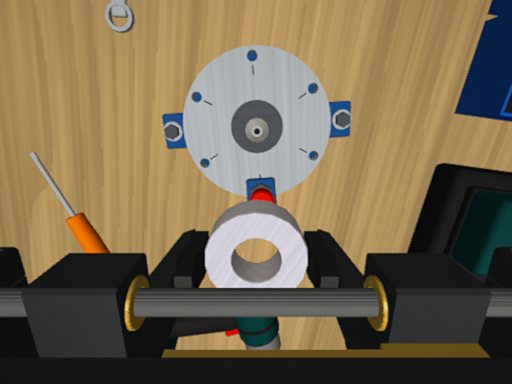

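The wrist view shows the spacer held between the fingers at (256,255), the plate centred at (257,120), the post top at (257,130), the red knob at (262,196) behind the spacer, and the lug bolts at (173,131) and (342,119).

```bash
cat >> h.py <<'E'
def plate(d,g,top=1):
    h=hsv(d);f=d['frame'].astype(int)
    uv=np.array(g)
    m=((h[...,1]<50)&(h[...,2]>130)).astype(np.uint8)
    c=max(cv2.findContours(m[:195],cv2.RETR_EXTERNAL,cv2.CHAIN_APPROX_NONE)[0],key=cv2.contourArea)[:,0,:]
    P=np.array([onz(d,u,.042) for u in c]);P=P[(c[:,1]<170)&(c[:,1]>3)]
    return circ(P)
E
python3 - <<'E'
from h import *
import pickle
d,o=pickle.load(open('d3.pkl','rb'))
print('plate',plate(d,(257,120)))
f=d['frame'];g=cv2.cvtColor(f,cv2.COLOR_RGB2GRAY)
print(g[130,222:292]);print(g[95:160,257])
for n,u,z in(('post top',(257,130.5),.1),('boltL',(173,131),.02),('boltR',(342,119),.02)):print(n,onz(d,u,z).round(4))
S,T=pickle.load(open('s3.pkl','rb'))
for D in(S,T):
    h=hsv(D);m=((h[...,0]<6)|(h[...,0]>174))&(h[...,1]>170)&(h[...,2]>90)
    print([(b[0],b[1].round(1)) for b in blobs(m,15)])
E
```

```text
plate (array([ 0.57172121, -0.1204274 ]), np.float64(0.08472286772466027), 291)
[185 183 186 186 184 181 181 184 184 131  80  78  81  81  82  82  82  82
  82  82  82  78  76 131 150 148 148 150 150 160 177 163  99  36  27  28
  33  89 165 191 154 125 126 126 127 127 107  86  81  83  82  82  82  82
  83  83  81  83  79  82 138 176 187 187 187 185 181 178 174 174]
[182 181 183 185 166 100  78  82  83  81  81  80  82  82  83  84  84  83
  83  82  79  86 102 127 152 150 148 150 151 151 160 181 175 118  39  28
  32  27  39 122 194 175 113 114 115 116 113  99  82  80  79  80  84  82
  82  80  78  98 148 178 177 176 175 174 175]
post top [ 0.5721 -0.12    0.1   ]
boltL [ 0.4704 -0.141   0.02  ]
boltR [ 0.6746 -0.0986  0.02  ]
[(array([   0,   49,   87,  126, 7083], dtype=int32), array([ 39. , 105.6])), (array([318, 117,   7,   7,  35], dtype=int32), array([320.9, 119.9])), (array([104, 177,   4,   5,  18], dtype=int32), array([105.6, 179.2])), (array([169, 183,   9,  10,  64], dtype=int32), array([173.4, 187.2])), (array([361, 314,  52,  69, 688], dtype=int32), array([385.8, 353.3]))]
[(array([311, 133,  34,  12, 127], dtype=int32), array([325.2, 136.5])), (array([178, 171,   6,   7,  29], dtype=int32), array([180.5, 174. ])), (array([291, 227,   7,   7,  40], dtype=int32), array([293.9, 229.6])), (array([304, 296,  10,   8,  57], dtype=int32), array([308.8, 299.5])), (array([ 161,  328,  223,   56, 7771], dtype=int32), array([279.3, 360.9]))]
```

Run:
```python
from h import *
import pickle
d,o=pickle.load(open('d3.pkl','rb'))
S,T=pickle.load(open('s3.pkl','rb'))
print('knob',tri([(S,(173.4,187.2)),(T,(293.9,229.6))]))
print('post top ~',tri([(S,(200.75,186.5)),(d,(257,130.5))]))
h=hsv(d);m=((h[...,1]<50)&(h[...,2]>130));m[:197]=0
b=max(blobs(m,300),key=lambda b:b[0][4]);print(b[:2])
zt=o['tcp_pos'][2]+.017;P0=o['tcp_pos'];print(P0)
c=max(cv2.findContours(b[2].astype(np.uint8),cv2.RETR_EXTERNAL,cv2.CHAIN_APPROX_NONE)[0],key=cv2.contourArea)[:,0,:]
P=np.array([onz(d,u,zt) for u in c])
k=(c[:,1]<285)&(c[:,1]>228);print('outer',circ(P[k]))
# bore top rim: inner hole, upper-half edge is rim's far?? print both
v=d['frame'].astype(int)
ins=cv2.findContours(b[2].astype(np.uint8),cv2.RETR_CCOMP,cv2.CHAIN_APPROX_NONE)
for q,hh in zip(ins[0],ins[1][0]):
    if hh[3]>=0 and len(q)>30:
        print(q[:,0].min(0),q[:,0].max(0)); print(circ(np.array([onz(d,u,zt) for u in q[:,0]])))
t=R.from_euler('xyz',o['ee_rot'],degrees=True)
```

```text
knob (array([ 0.58483149, -0.19580111,  0.08659365]), [array([-0.,  0.]), array([-0., -0.])])
post top ~ (array([ 0.57191519, -0.11949442,  0.09545575]), [array([-0.3,  0. ]), array([-0.2, -0.9])])
(array([ 205,  212,  103,   76, 4898], dtype=int32), array([255.76541445, 250.46120866]))
[ 0.57802615 -0.17380745  0.22417665]
outer (array([ 0.57850875, -0.17574474]), np.float64(0.027225862810386563), 112)
[230 237] [281 281]
(array([ 0.57841969, -0.17564534]), np.float64(0.013421525087895356), 130)
```

Call:
carry_out(series=[[[1.0,0.03,0.5],[0,0,-0.3],45],[[1.4,0.03,1.4],[0,0,-0.6],45],[[1.4,0.03,2.3],[0,0,-0.6],45],[[1.4,0.03,2.6],[0,0,-0.6],45],[[1.4,0.03,2.6],[0,0,-0.6],45],[[1.4,0.03,2.6],[0,0,-0.6],45],[[1.4,0.03,2.6],[0,0,-0.6],45],[[1.4,0.03,2.6],[0,0,-0.6],45]])

```text
clock: 5.12
tcp_pos: [0.5725, -0.1182, 0.122]
ee_rot: [179.9, 0.1, 101.6]
force: [0.4, 0.6, -1.1]
finger_gap: 0.0544
finger_force: 30.0
```

Run:
```python
from h import *
import pickle
d=grab('wrist','i.png');o=observe();pickle.dump((d,o),open('d4.pkl','wb'))
print(o['tcp_pos'],o['ee_rot'],o['force'],d['position'])
```

```text
[ 0.57236941 -0.11830891  0.12187442] [1.79877157e+02 8.25581309e-02 1.01536703e+02] [-0.13861714 -0.5592437  -1.1986164 ] [ 0.55690768 -0.04209971  0.26879906]
```

View pics/i.png

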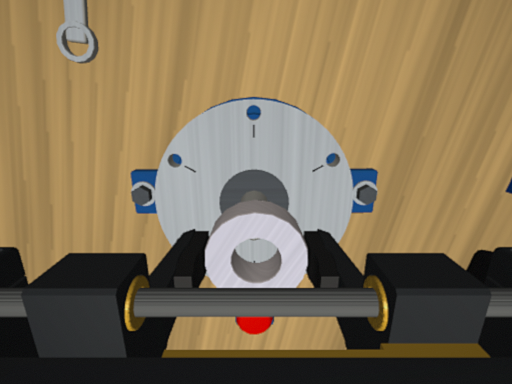

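The spacer hovers at (256,252) just in front of the post, with the plate's bolts level at (142,194) and (366,194). The knob is at (255,320), so tool and jig yaw agree.

Run:
```python
from h import *
import pickle
d,o=pickle.load(open('d4.pkl','rb'));h=hsv(d)
m=(h[...,1]<50)&(h[...,2]>120);m[:85]=0;m[232:]=0
c=max(cv2.findContours(m.astype(np.uint8),cv2.RETR_EXTERNAL,cv2.CHAIN_APPROX_NONE)[0],key=cv2.contourArea)[:,0,:]
P=np.array([onz(d,u,.042) for u in c]);C,rr=np.array([.572,-.120]),.085
for _ in range(3):
    k=abs(np.hypot(*(P[:,:2]-C).T)-rr)<.003;C,rr,n=circ(P[k])
print('plate',C,rr,n)
zt=o['tcp_pos'][2]+.017
m=((h[...,1]<50)&(h[...,2]>130)).astype(np.uint8);m[:200]=0
q=[q for q in cv2.findContours(m,cv2.RETR_LIST,cv2.CHAIN_APPROX_NONE)[0] if 30<len(q)]
for a in q:
    a=a[:,0]; print(a.min(0),a.max(0),circ(np.array([onz(d,u,zt) for u in a])))
for z in (zt,):
    print('bore approx',onz(d,(256,259),z))
m=cv2.inRange(h,(0,170,90),(6,255,255));b=max(blobs(m>0,20),key=lambda b:b[0][4]);print('knob',b[:2],onz(d,b[1],.098))
```

```text
plate [ 0.57178604 -0.12088197] 0.0849760230664264 311
[230 248] [281 282] (array([ 0.57302364, -0.11929257]), np.float64(0.012714977675894521), 101)
[288 200] [352 242] (array([ 0.6002294 , -0.08683428]), np.float64(0.013959563942478659), 130)
[143 200] [307 287] (array([ 0.55988746, -0.11094899]), np.float64(0.032051339933505965), 357)
bore approx [ 0.57289849 -0.11771933  0.13887442]
knob (array([237, 317,  35,  17, 481], dtype=int32), array([253.9002079 , 323.86278586])) [ 0.58753226 -0.19620578  0.098     ]
```

Call:
carry_out(series=[[[-0.04,-0.02,0.1],[0,0,0],45],[[-0.04,-0.02,0.3],[0,0,0],45],[[-0.04,-0.02,0.5],[0,0,0],45],[[-0.04,-0.02,0.7],[0,0,0],45],[[-0.04,-0.02,0.9],[0,0,0],45],[[-0.04,-0.02,1.1],[0,0,0],45],[[-0.04,-0.02,1.2],[0,0,0],45],[[-0.04,-0.02,1.2],[0,0,0],45]])

```text
clock: 5.83
tcp_pos: [0.5709, -0.1197, 0.0712]
ee_rot: [-179.9, -0.1, 101.5]
force: [1.2, -1.1, -1.2]
finger_gap: 0.0547
finger_force: 30.0
```

Call:
carry_out(series=[[[0,0,0.2],[0,0,0],45],[[0,0,0.35],[0,0,0],45],[[0,0,0.45],[0,0,0],45],[[0,0,0.52],[0,0,0],45],[[0,0,0.56],[0,0,0],45],[[0,0,0.58],[0,0,0],45],[[0,0,0.58],[0,0,0],45]])

```text
clock: 6.42
tcp_pos: [0.5713, -0.1199, 0.0493]
ee_rot: [180.0, -0.0, 101.5]
force: [-0.1, 0.4, -1.0]
finger_gap: 0.0547
finger_force: 30.0
```

Call:
carry_out(series=[[[0,0,0.02],[0,0,0],45],[[0,0,0.04],[0,0,0],45],[[0,0,0.06],[0,0,0],45],[[0,0,0.06],[0,0,0],45],[[0,0,0.06],[0,0,0],45]])

```text
clock: 6.83
tcp_pos: [0.5715, -0.12, 0.0478]
ee_rot: [180.0, 0.0, 101.5]
force: [-2.0, 0.7, 5.4]
finger_gap: 0.055
finger_force: 30.0
```

Call:
carry_out(series=[[[0,0,0.0],[0,0,0],74],[[0,0,0.0],[0,0,0],74],[[0,0,0.0],[0,0,0],74],[[0,0,0.0],[0,0,0],74],[[0,0,-0.3],[0,0,0],74],[[0,0,-1.2],[0,0,0],74],[[0,0,-2.2],[0,0,0],74],[[0,0,-3.0],[0,0,0],74],[[0,0,-3.0],[0,0,0],74],[[0,0,-3.0],[0,0,0],74]])

```text
clock: 7.67
tcp_pos: [0.5718, -0.1201, 0.1684]
ee_rot: [179.8, 0.1, 101.5]
force: [-0.4, 0.8, -1.0]
finger_gap: 0.0742
finger_force: 0.0
```

Run:
```python
from h import *
import pickle
d=grab('wrist','j.png');o=observe();pickle.dump((d,o),open('d5.pkl','wb'))
print(o['tcp_pos'],o['ee_rot'],o['force'],o['finger_gap'])
```

```text
[ 0.57110806 -0.11983653  0.1666469 ] [-1.79997988e+02 -6.96735628e-04  1.01531136e+02] [-0.18617762 -0.36823548 -1.25573781] 0.07373246459206652
```

View pics/j.png

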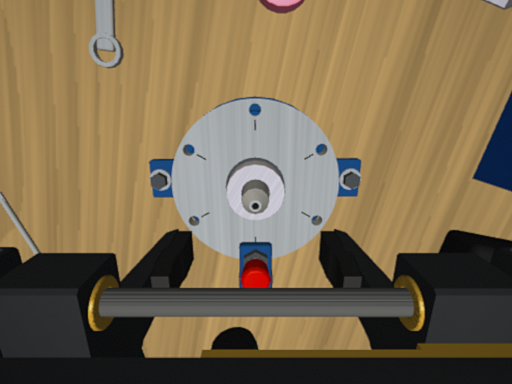

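The spacer sits flat on the plate around the post at (256,188), and the knob is at (256,272) behind the post. Now the hub.

Call:
carry_out(series=[[[7.97,-1.48,0.9],[0,0,0],74],[[7.97,-1.48,0.9],[0,0,0],74],[[7.97,-1.48,0.9],[0,0,0],74],[[7.97,-1.48,0.9],[0,0,0],74],[[7.97,-1.48,0.9],[0,0,0],74],[[7.97,-1.48,0.9],[0,0,0],74],[[7.97,-1.48,0.9],[0,0,0],74],[[7.97,-1.48,0.9],[0,0,0],74],[[7.97,-1.48,0.9],[0,0,0],74],[[7.97,-1.48,0.9],[0,0,0],74]])

```text
clock: 8.55
tcp_pos: [0.4482, 0.1817, 0.1295]
ee_rot: [-179.8, -0.0, 101.7]
force: [1.1, 0.4, -0.1]
finger_gap: 0.0741
finger_force: 0.0
```

Call:
carry_out(series=[[[0,0,0],[0,0,0],74],[[0,0,0],[0,0,0],74]])

```text
clock: 8.72
tcp_pos: [0.45, 0.1796, 0.1304]
ee_rot: [-180.0, 0.0, 101.4]
force: [0.2, -0.0, 0.1]
finger_gap: 0.0743
finger_force: 0.0
```

```bash
cat > hub.py <<'E'
from h import *
import pickle,sys
d=grab('wrist',sys.argv[1]+'.png');o=observe();pickle.dump((d,o),open(sys.argv[1]+'.pkl','wb'))
print(o['tcp_pos'],o['ee_rot'],d['position'])
h=hsv(d);m=(h[...,0]>15)&(h[...,0]<32)&(h[...,1]>150)
g=proj(d,[.45,.181,.008]);b=min(blobs(m,800),key=lambda b:np.hypot(*(b[1]-g)));print(b[:2],g)
for z,sd in((.008,1),(0,-1),(.008,0)): print(z,sd,edge(d,b[2],z,sd,np.array([.45,.181])))
x,y,w,hh=b[0][:4]
im=cv2.cvtColor(d['frame'],cv2.COLOR_RGB2BGR)[max(0,y-15):y+hh+15,max(0,x-15):x+w+15]
cv2.imwrite('pics/'+sys.argv[1]+'c.png',cv2.resize(im,None,fx=4,fy=4)); print(max(0,x-15),max(0,y-15))
E
python3 hub.py k1
```

```text
[0.45004574 0.17953914 0.13052357] [-1.79965254e+02  5.01352992e-03  1.01427561e+02] [0.43500562 0.25569223 0.27727797]
(array([ 225,  154,   63,   62, 2604], dtype=int32), array([256.18855607, 184.28955453])) [255.72017665 185.72465745]
0.008 1 (array([0.450412  , 0.18110551]), np.float64(0.031224505005237015), 80)
0 -1 (array([0.45091774, 0.17945748]), np.float64(0.03178266184336232), 83)
0.008 0 (array([0.45045385, 0.18116786]), np.float64(0.03122201022055137), 161)
210 139
```

View pics/k1c.png

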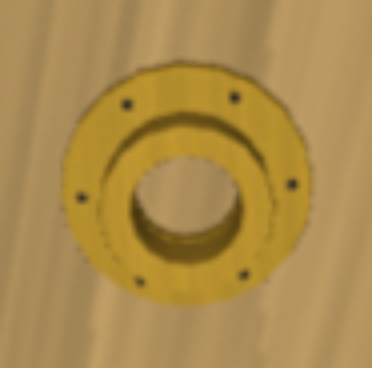

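The crop shows the brass hub flange down with its boss up, six punch marks, centre at about image pixel (256,184).

Call:
carry_out(series=[[[0.03,0.02,0.8],[0,0,0],74],[[0.03,0.02,1.4],[0,0,0],74],[[0.03,0.02,1.4],[0,0,0],74],[[0.03,0.02,1.4],[0,0,0],74]])

```text
clock: 9.1
tcp_pos: [0.4502, 0.1812, 0.0746]
ee_rot: [-179.9, -0.0, 101.4]
force: [-0.1, 0.1, -0.2]
finger_gap: 0.0742
finger_force: 0.0
```

```bash
python3 hub.py k2
python3 - <<'E'
from h import *
import pickle
obs=[]
for n in('k1','k2'):
    d,o=pickle.load(open(n+'.pkl','rb'));h=hsv(d);m=(h[...,0]>15)&(h[...,0]<32)&(h[...,1]>150)
    b=min(blobs(m,800),key=lambda b:np.hypot(*(b[1]-proj(d,[.45,.181,.008]))))
    obs.append((d,cv2.fitEllipse(max(cv2.findContours(b[2].astype(np.uint8),0,1)[0],key=cv2.contourArea))[0]))
print(tri(obs))
E
```

```text
[0.4507731  0.18138163 0.07557038] [1.79984482e+02 3.15212975e-03 1.01465261e+02] [0.43542424 0.25719794 0.22153878]
(array([ 218,  168,   77,   74, 3959], dtype=int32), array([255.70522859, 203.90174286])) [255.14293808 206.005542  ]
0.008 1 (array([0.45054661, 0.18059452]), np.float64(0.03095513583346692), 104)
0 -1 (array([0.4508648 , 0.17905117]), np.float64(0.03210160308632086), 108)
0.008 0 (array([0.45047223, 0.18123074]), np.float64(0.031381139998661906), 199)
203 153
(array([0.45045983, 0.18112509, 0.00402891]), [array([-0., -0.]), array([0., 0.])])
```

Call:
carry_out(series=[[[0,0,0.6],[0,0,0],74],[[0,0,1.2],[0,0,0],74],[[0,0,1.58],[0,0,0],74],[[0,0,1.58],[0,0,0],74],[[0,0,1.58],[0,0,0],32],[[0,0,1.58],[0,0,0],32],[[0,0,1.58],[0,0,0],32],[[0,0,1.58],[0,0,0],32],[[0,0,1.58],[0,0,0],32],[[0,0,1.58],[0,0,0],32]])

```text
clock: 9.98
tcp_pos: [0.4503, 0.182, 0.0124]
ee_rot: [179.9, 0.0, 101.5]
force: [-1.6, 0.8, 7.9]
finger_gap: 0.0406
finger_force: 30.0
```

```bash
python3 -c "
from h import *
o=observe();print(o['tcp_pos'],o['ee_rot'],o['force'],o['finger_gap'],o['finger_force'])"
```

```text
[0.45030281 0.18199475 0.01240824] [1.79948300e+02 7.32854492e-03 1.01547290e+02] [-1.6341201   0.76103537  7.9289604 ] 0.04057624260605538 30.00205454416573
```

Call:
carry_out(series=[[[0,0,-0.4],[0,0,0],32],[[0,0,-1.3],[0,0,0],32],[[0,0,-2.3],[0,0,0],32],[[0,0,-3.2],[0,0,0],32],[[-1.0,0.18,-3.5],[0,0,0],32],[[-2.0,0.36,-3.5],[0,0,0],32],[[-3.0,0.55,-3.5],[0,0,0],32],[[-4.0,0.73,-3.5],[0,0,0],32],[[-5.0,0.91,-3.5],[0,0,0],32],[[-6.0,1.1,-3.5],[0,0,0],32]])

```text
clock: 10.82
tcp_pos: [0.5411, -0.0463, 0.1515]
ee_rot: [-179.9, -0.0, 101.5]
force: [1.5, -0.6, -3.9]
finger_gap: 0.0406
finger_force: 30.0
```

Call:
carry_out(series=[[[-1.0,0.18,0.1],[0,0,0],32],[[-1.8,0.33,0.3],[0,0,0],32],[[-1.99,0.36,0.4],[0,0,0],32],[[-1.99,0.36,0.4],[0,0,0],32],[[-1.99,0.36,0.4],[0,0,0],32],[[-1.99,0.36,0.4],[0,0,0],32]])

```text
clock: 11.32
tcp_pos: [0.5707, -0.118, 0.1358]
ee_rot: [-180.0, -0.0, 101.6]
force: [0.9, 0.3, -3.2]
finger_gap: 0.0405
finger_force: 30.0
```

Run:
```python
from h import *
import pickle
d=grab('wrist','m.png');o=observe();pickle.dump((d,o),open('d6.pkl','wb'))
print(o['tcp_pos'],o['ee_rot'],o['force'],o['finger_gap'],d['position'])
h=hsv(d);m=(h[...,1]<50)&(h[...,2]>120);m[:85]=0;m[232:]=0
c=max(cv2.findContours(m.astype(np.uint8),cv2.RETR_EXTERNAL,cv2.CHAIN_APPROX_NONE)[0],key=cv2.contourArea)[:,0,:]
P=np.array([onz(d,u,.042) for u in c]);C,rr=np.array([.572,-.120]),.085
for _ in range(3):
    k=abs(np.hypot(*(P[:,:2]-C).T)-rr)<.003;C,rr,n=circ(P[k])
print('plate',C,rr,n)
m=(h[...,0]>15)&(h[...,0]<32)&(h[...,1]>150)
zt=o['tcp_pos'][2]-.0122+.008
m[300:]=0
b=min(blobs(m,800),key=lambda b:np.hypot(*(b[1]-np.array([256,250]))));print(b[:2])
for sd in(1,0):print(edge(d,b[2],zt,sd,np.array([.5715,-.12])))
```

```text
[ 0.57084658 -0.11795311  0.13610338] [-1.79995390e+02 -1.91689899e-02  1.01623730e+02] [ 0.1906351   0.13521432 -3.68655867] 0.04070658027767209 [ 0.55553442 -0.0421611   0.28281804]
plate [ 0.57178496 -0.12082595] 0.0849223620981854 311
(array([ 206,  191,  100,   97, 6240], dtype=int32), array([255.82195513, 238.14615385]))
(array([ 0.57318716, -0.1282238 ]), np.float64(0.02349211704106201), 100)
(array([ 0.57122756, -0.11842201]), np.float64(0.030847834291273565), 222)
```

View pics/m.png

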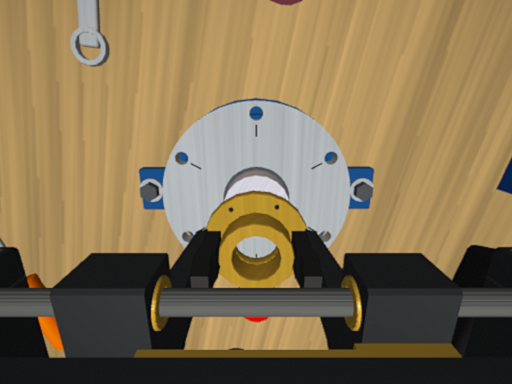

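The hub is held level at (256,245), just above the post, with the white spacer behind at (256,190). A correction of about −2 mm in tool x is needed before lowering.

Call:
carry_out(series=[[[-0.05,0.01,0.15],[0,0,0],32],[[-0.05,0.01,0.35],[0,0,0],32],[[-0.05,0.01,0.55],[0,0,0],32],[[-0.05,0.01,0.75],[0,0,0],32],[[-0.05,0.01,0.95],[0,0,0],32],[[-0.05,0.01,1.1],[0,0,0],32],[[-0.05,0.01,1.2],[0,0,0],32],[[-0.05,0.01,1.2],[0,0,0],32]])

```text
clock: 12.03
tcp_pos: [0.5714, -0.1207, 0.0864]
ee_rot: [-179.9, -0.1, 101.5]
force: [-1.9, 4.7, -6.8]
finger_gap: 0.0408
finger_force: 30.0
```

Call:
carry_out(series=[[[0.015,-0.005,0.0],[0,0,0],32],[[0.015,-0.005,0.08],[0,0,0],32],[[0.015,-0.005,0.16],[0,0,0],32],[[0.015,-0.005,0.2],[0,0,0],32],[[0.015,-0.005,0.2],[0,0,0],32]])

```text
clock: 12.45
tcp_pos: [0.5715, -0.1205, 0.0798]
ee_rot: [-180.0, -0.0, 101.5]
force: [-3.5, 5.1, -3.8]
finger_gap: 0.0409
finger_force: 30.0
```

Call:
carry_out(series=[[[0.02,-0.01,0.0],[0,0,0],32],[[0.02,-0.01,0.04],[0,0,0],32],[[0.02,-0.01,0.07],[0,0,0],32],[[0.02,-0.01,0.07],[0,0,0],32]])

```text
clock: 12.78
tcp_pos: [0.5713, -0.1205, 0.0769]
ee_rot: [180.0, 0.0, 101.5]
force: [-0.2, 1.3, -3.6]
finger_gap: 0.0406
finger_force: 30.0
```

Call:
carry_out(series=[[[0,0,0.02],[0,0,0],32],[[0,0,0.04],[0,0,0],32],[[0,0,0.04],[0,0,0],32]])

```text
clock: 13.03
tcp_pos: [0.5714, -0.1204, 0.0764]
ee_rot: [179.9, 0.1, 101.5]
force: [-3.2, 2.5, 6.2]
finger_gap: 0.0408
finger_force: 30.0
```

Call:
carry_out(series=[[[0,0,0],[0,0,0],70],[[0,0,0],[0,0,0],70],[[0,0,0],[0,0,0],70],[[0,0,0],[0,0,0],70],[[0,0,-0.3],[0,0,0],70],[[0,0,-1.1],[0,0,0],70],[[0,0,-2.0],[0,0,0],70],[[-0.95,0,-2.6],[0,0,0],70],[[-1.88,0,-2.6],[0,0,0],70],[[-1.88,0,-2.6],[0,0,0],70]])

```text
clock: 13.87
tcp_pos: [0.5875, -0.1997, 0.1809]
ee_rot: [179.8, 0.3, 101.3]
force: [-0.7, -1.1, -0.6]
finger_gap: 0.0697
finger_force: 0.0
```

Call:
carry_out(series=[[[0,0,0],[0,0,0],70],[[0,0,0],[0,0,0],70]])

```text
clock: 14.03
tcp_pos: [0.5859, -0.1935, 0.1787]
ee_rot: [-180.0, -0.1, 101.5]
force: [-0.4, -0.2, -0.1]
finger_gap: 0.0704
finger_force: 0.0
```

```bash
cat > knob.py <<'E'
from h import *
import pickle,sys
d=grab('wrist',sys.argv[1]+'.png');o=observe();pickle.dump((d,o),open(sys.argv[1]+'.pkl','wb'))
print(o['tcp_pos'],o['ee_rot'],d['position'])
h=hsv(d);m=((h[...,0]<7)|(h[...,0]>173))&(h[...,1]>150)&(h[...,2]>80)
b=min(blobs(m,100),key=lambda b:np.hypot(*(b[1]-proj(d,[.587,-.195,.09]))));print(b[:2])
for z,sd in((.096,1),(.096,0)): print(z,sd,edge(d,b[2],z,sd,np.array([.587,-.195])))
E
python3 knob.py n1
```

```text
[ 0.58589071 -0.19297408  0.17877919] [-1.79949646e+02 -5.91000924e-02  1.01560422e+02] [ 0.57086628 -0.11762041  0.3257075 ]
(array([242, 182,  31,  33, 774], dtype=int32), array([256.60594315, 198.37855297]))
0.096 1 (array([ 0.58708516, -0.19348193]), np.float64(0.013014726366910348), 43)
0.096 0 (array([ 0.58685012, -0.19249357]), np.float64(0.013615410869083496), 64)
```

View pics/n1.png

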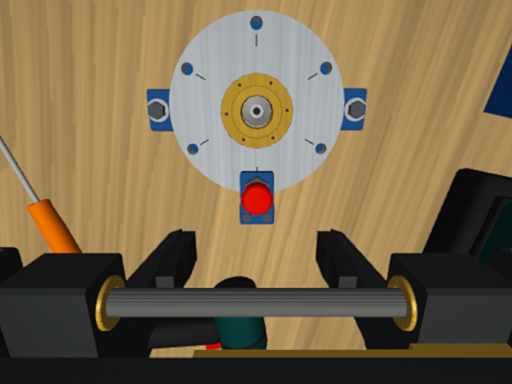

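The hub sits on the post at (257,110) with an even flange ring. The red knob is at (257,198), with the fingers clear of it on both sides.

Call:
carry_out(series=[[[-0.015,0.025,0.6],[0,0,0],56],[[-0.015,0.025,1.2],[0,0,0],56],[[-0.015,0.025,1.2],[0,0,0],56],[[-0.015,0.025,1.2],[0,0,0],56]])

```text
clock: 14.42
tcp_pos: [0.5869, -0.1931, 0.1308]
ee_rot: [-179.9, -0.1, 101.6]
force: [-0.0, 0.1, 0.6]
finger_gap: 0.056
finger_force: 0.0
```

```bash
python3 knob.py n2
python3 - <<'E'
from h import *
import pickle
def top(n):
    d,o=pickle.load(open(n+'.pkl','rb'));h=hsv(d);m=((h[...,0]<7)|(h[...,0]>173))&(h[...,1]>150)&(h[...,2]>80)
    b=min(blobs(m,100),key=lambda b:np.hypot(*(b[1]-proj(d,[.587,-.195,.09]))))
    c=max(cv2.findContours(b[2].astype(np.uint8),0,1)[0],key=cv2.contourArea); return d,cv2.fitEllipse(c)
a,b=top('n1'),top('n2');print(a[1],b[1],tri([(a[0],a[1][0]),(b[0],b[1][0])]))
# post/hub heights: boss top circle
E
```

```text
[ 0.58750992 -0.19358656  0.13205416] [1.79992611e+02 2.22417564e-03 1.01584391e+02] [ 0.57199089 -0.11730626  0.2778232 ]
(array([ 236,  199,   39,   41, 1211], dtype=int32), array([255.10074319, 219.36911643]))
0.096 1 (array([ 0.58697494, -0.19355974]), np.float64(0.013186859366444122), 53)
0.096 0 (array([ 0.58641554, -0.19206834]), np.float64(0.014187817186141817), 81)
((256.6142883300781, 198.36277770996094), (29.632556915283203, 31.513492584228516), 177.1073760986328) ((255.0859832763672, 219.35585021972656), (37.01991271972656, 40.016502380371094), 177.21131896972656) (array([ 0.58706594, -0.19400969,  0.09012486]), [array([-0.1, -0. ]), array([0.1, 0. ])])
```

Call:
carry_out(series=[[[0,0,0.5],[0,0,0],56],[[0,0,1.0],[0,0,0],56],[[0,0,1.35],[0,0,0],56],[[0,0,1.5],[0,0,0],56],[[0,0,1.5],[0,0,0],12],[[0,0,1.5],[0,0,0],12],[[0,0,1.5],[0,0,0],12],[[0,0,1.5],[0,0,0],12],[[0,0,1.5],[0,0,0],12],[[0,0,1.5],[0,0,0],12]])

```text
clock: 15.3
tcp_pos: [0.5868, -0.1946, 0.0725]
ee_rot: [-180.0, 0.0, 101.5]
force: [-6.1, -0.2, 5.8]
finger_gap: 0.0266
finger_force: 29.5
```

Call:
carry_out(series=[[[0,-0.01,-0.05],[0,0,0],12],[[0,-0.015,-0.1],[0,0,0],12],[[0,-0.015,-0.15],[0,0,0],12],[[0,-0.015,-0.2],[0,0,0],12],[[0,-0.015,-0.25],[0,0,0],12],[[0,-0.015,-0.3],[0,0,0],12],[[0,-0.015,-0.3],[0,0,0],12],[[0,-0.015,-0.3],[0,0,0],12]])

```text
clock: 15.97
tcp_pos: [0.5866, -0.1944, 0.083]
ee_rot: [-180.0, -0.0, 101.5]
force: [1.5, -4.0, -12.0]
finger_gap: 0.0261
finger_force: 30.5
```

```bash
cat > chk.py <<'E'
from h import *
import pickle,sys
d=grab('wrist',sys.argv[1]+'.png');S=grab('scene');T=grab('side');o=observe();pickle.dump((d,S,T,o),open(sys.argv[1]+'.pkl','wb'))
print(o['tcp_pos'],o['force'],o['finger_gap'],o['finger_force'],o['clock'])
for n,D in(('w',d),('s',S),('t',T)):
    h=hsv(D);m=((h[...,0]<7)|(h[...,0]>173))&(h[...,1]>150)&(h[...,2]>60)
    print(n,[(b[0],b[1].round(1)) for b in blobs(m,12) if b[0][4]<1500])
E
python3 chk.py p1
```

```text
[ 0.58660137 -0.19443696  0.08306235] [  1.01359629  -4.49148971 -12.1389846 ] 0.02624563524740976 30.48531962558627 16.1167
w []
s [(array([318, 117,   7,   9,  48], dtype=int32), array([320.9, 120.6])), (array([104, 177,   5,   5,  24], dtype=int32), array([105.9, 178.9])), (array([360, 314,  53,  70, 863], dtype=int32), array([387.2, 352.2]))]
t [(array([319, 132,  27,  10, 101], dtype=int32), array([333.5, 135.3])), (array([178, 171,   6,   7,  34], dtype=int32), array([180.5, 173.8])), (array([291, 223,  10,   9,  66], dtype=int32), array([295. , 226.3])), (array([304, 296,  10,   8,  67], dtype=int32), array([308.6, 299.5]))]
```

Call:
carry_out(series=[[[0,0,-0.025],[0,0,0],12],[[0,0,-0.05],[0,0,0],12],[[0,0,-0.05],[0,0,0],12],[[0,0,-0.05],[0,0,0],12]])

```text
clock: 16.45
tcp_pos: [0.5866, -0.1944, 0.0851]
ee_rot: [-180.0, -0.0, 101.5]
force: [2.0, -5.1, -12.0]
finger_gap: 0.0262
finger_force: 30.5
```

Call:
carry_out(series=[[[0,0,-0.015],[0,0,0],12],[[0,0,-0.025],[0,0,0],12],[[0,0,-0.025],[0,0,0],12],[[0,0,-0.025],[0,0,0],12]])

```text
clock: 16.78
tcp_pos: [0.5866, -0.1944, 0.0861]
ee_rot: [-180.0, -0.0, 101.5]
force: [1.8, -5.8, -12.7]
finger_gap: 0.0263
finger_force: 30.6
```

Call:
carry_out(series=[[[-0.01,0,-0.015],[0,0,0],12],[[-0.01,0,-0.03],[0,0,0],12],[[-0.01,0,-0.03],[0,0,0],12],[[-0.01,0,-0.03],[0,0,0],12]])

```text
clock: 17.12
tcp_pos: [0.5865, -0.1945, 0.0868]
ee_rot: [-180.0, -0.1, 101.5]
force: [3.6, -3.8, -19.2]
finger_gap: 0.0258
finger_force: 30.9
```

The pull force jumped from 12.7 N to 19 N, so the upper stop is reached. I check the hold and the stack.

Call:
carry_out(series=[[[0,0,0],[0,0,0],12],[[0,0,0],[0,0,0],12],[[0,0,0],[0,0,0],12],[[0,0,0],[0,0,0],12],[[0,0,0],[0,0,0],12],[[0,0,0],[0,0,0],12],[[0,0,0],[0,0,0],12],[[0,0,0],[0,0,0],12]])

```text
clock: 17.78
tcp_pos: [0.5865, -0.1945, 0.0868]
ee_rot: [-179.9, -0.1, 101.5]
force: [3.2, -3.5, -21.5]
finger_gap: 0.0263
finger_force: 31.0
```

```bash
python3 chk.py p2
python3 - <<'E'
from h import *
import pickle
d,S,T,o=pickle.load(open('p2.pkl','rb'))
a=cv2.resize(cv2.cvtColor(T['frame'],cv2.COLOR_RGB2BGR)[190:260,240:330],(400,311),interpolation=cv2.INTER_CUBIC)
b=cv2.resize(cv2.cvtColor(d['frame'],cv2.COLOR_RGB2BGR),(400,300))
cv2.imwrite('pics/q.png',np.hstack([a[:300],b]))
E
```

```text
[ 0.58654504 -0.19444307  0.08680907] [  2.99924599  -2.4712419  -21.07955966] 0.02604152725590302 31.04251285101782 17.9333
w []
s [(array([318, 117,   7,   9,  47], dtype=int32), array([320.9, 120.5])), (array([104, 177,   5,   5,  24], dtype=int32), array([105.9, 178.9])), (array([360, 314,  53,  70, 862], dtype=int32), array([387.2, 352.3]))]
t [(array([320, 132,  25,  10,  94], dtype=int32), array([333.7, 135.3])), (array([178, 171,   6,   7,  36], dtype=int32), array([180.4, 173.9])), (array([291, 222,  10,   9,  68], dtype=int32), array([295.2, 225.3])), (array([304, 296,  10,   8,  67], dtype=int32), array([308.6, 299.5]))]
```

View pics/q.png

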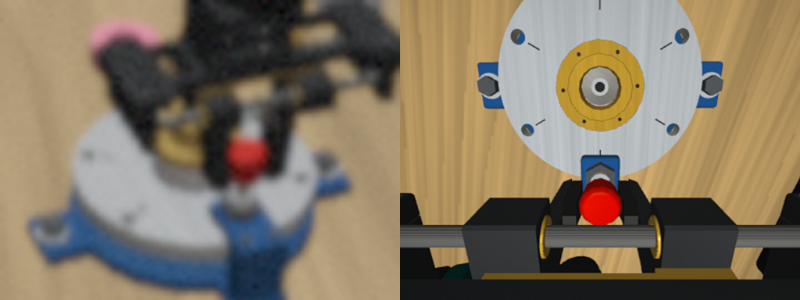

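The left half shows the knob lifted clear of its nut and held between the fingers, with the hub resting on the spacer. The right half shows the hub centred on the post at (600,86). The force holds steady at 21 N, so I hand it in.

```bash
python3 -c "
from h import *
print(r.sign_off())"
```

```text
the job is handed in; nothing more can be done
None
```

I seated the spacer and then the hub fully on the farther jig's post and let go of both; I handed the job in at about 18 s with the index plunger still held against its upper stop and nothing else on the bench touched.

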